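# Put away the microscopy bench delivery, oldest kit out first

## Task

First take the oldest kit carton from the front (low end) of the sloped lane and stand it in the large square work tray; the next kit slides down by itself, and then load the new kit carton from the bench into the lane behind it. Also, at any time, stand the specimen jar in the round dish and the small dropper bottle in the small square holder, keeping both upright. Leave the brown bottle where it stands.

Things in the scene. Friction and masses are not known exactly. Their poses are not given: they have to be found in the camera images.
- kit_oldest: white reagent-kit carton with a brown band, 50 (x) x 46 (y) x 56 mm high, about 90 g, slippery coated card, origin at the centre of its underside, z towards its top. The oldest stock: at the start it is the front (lower) one of the two in the lane, leaning with the slope, against the front stop.
- kit_next: white reagent-kit carton with a brown band, 50 (x) x 46 (y) x 56 mm high, about 90 g, slippery coated card, origin at the centre of its underside, z towards its top. The second one in the lane, touching the oldest from uphill; slides down to the front stop when that is taken out.
- kit_new: white reagent-kit carton with a brown band, 50 (x) x 46 (y) x 56 mm high, about 90 g, slippery coated card, origin at the centre of its underside, z towards its top. The only kit standing on the bench, upright.
- jar: squat clear specimen jar, 60 mm high, with a wide white screw cap 44 mm across (upper 22 mm; body below it 42 mm across), about 80 g, stands upright on the bench; origin at the centre of its underside, z up
- dropper: slim white dropper bottle, body 26 mm across and 44 mm high, narrow tip above it, 68 mm high in all, 30 g, stands upright on the bench; origin at the centre of its underside, z up
- lane: fixed sloped roller lane, slippery. Origin on the bench under its middle, z up, x uphill along it, y across. Deck rises 20 deg along +x through point M = (0,0,45 mm); 62 mm wide between lips 8 mm high; along the deck it runs from M-75 to M+65 mm, open uphill; front stop face at M-70, 25 mm high. Kits slide down: underside centre of the front one at M-45, of the one behind at M+5 mm along the deck.
- work_tray: fixed large square open tray, white plastic, 96 x 96 mm, 16 mm high, walls and floor 4 mm thick (88 mm inside); origin at the centre of its underside, axes along its sides, z up
- round_dish: fixed round steel dish, 80 mm across at the rim, 16 mm high, inside about 66 mm across at its floor, which is 4 mm thick; origin at the centre of its underside, z up
- square_holder: fixed small square open holder, black plastic, 60 x 60 mm, 16 mm high, walls and floor 4 mm thick (52 mm inside); origin at the centre of its underside, axes along its sides, z up
- brown_bottle: brown glass reagent bottle with white cap, 54 mm across, 115 mm high, standing loose beyond the trays: leave it alone; origin at the centre of its underside
Mind the look-alikes: they are no part of the job. Leave any green or yellow look-alike of the kit_new alone.

How it is judged:
By the outcome, as a careful person would: the job done as asked, in the order asked, and still so for the second after the job is handed in, with the robot touching nothing.
It also fails if it takes over 96 s, if anything falls off the work surface, if the arm or the gripper's body presses on something with over 40 N, if the wrist force passes 120 N, or if a joint passes its speed limit or range.

## Robot

A 6-joint arm with a two-finger parallel gripper is mounted at the origin on the work surface. World frame = base frame: x ahead of the robot, y to its left, z up, the work surface at z = 0. Lengths are in m, angles in degrees, forces in N, time in s.
With the tool pointing down it reaches from about 0.375 to 0.9 m from the base axis. Payload 3.1 kg.
Tool frame: the origin (TCP) lies on the centre line of the jaws, within the pads' length; the fingertips stand 8 mm ahead of it and the grasp point (between the pads) lies 11 mm behind it; z points along the fingers, y is the line along which they close (so a half turn about z gives the same grasp; the last joint's range is limited). The gripper opens to 87 mm and grips with 3 to 60 N. Pads are 19 mm wide; open, the fingers measure 117 mm over their backs; the gripper's body (75 mm by 190 mm) begins 51 mm behind the grasp point.
Start: joints at [53.371, 30.224, 82.088, -0, 67.689, -10.227], TCP at [0.278, 0.56, 0.231] pointing down, gripper open.
Joint ranges: [-176.69, 176.69], [-43.24, 126.21], [12.49, 139.97], [-82, 262], [0, 151.66], [-163.58, 163.58]. Speed limits (degrees/s): [159.86, 159.86, 180, 180, 180, 180].

## Interface

Orientations are given as a 3x3 rotation matrix whose columns are the frame's x, y, z axes.
In Python, from rig import * gives the robot as it stands.
- The arm moves only by the tool step_arm, never from a script. Its argument "targets" is a list of rows, each a list of 5 numbers: the opening, from -1 (shut) to 1 (fully open), then the shift along the world's x, y, z normalised to -1 to 1, where 1 is 0.25 m, then the turn about the world's z normalised to -1 to 1, where 1 is 180 degrees. In form: [[fingers, x, y, z, turn], ...]. A call has 1 to 20 rows; each row is the pose to reach, as a shift and turn from the pose commanded when the call began, turning the shorter way round; what a row does not reach only later rows make up. A row lasts 1/10 s, in which the tool goes at most 50 mm and 8.59 degrees, less where a joint would pass 70% of its speed; a pose out of reach is approached as far as the arm can. A call with a number of a shift or a turn outside -1 to 1 is refused whole. A call with a gripper value outside its range is refused whole. The fingers move at their own pace and stop on an object; the grip force is fixed at half the most. Time passes only in rows, so rows that repeat a pose let the fingers close. It gives the time, the measured TCP pose, the force, the opening and the grip force at its end, in the units of the state.
- read_state(): the state, without advancing time (a new reading comes with each control period).
- capture(name): name is "scene" or "side" or "wrist"; returns a dict with "color" (384x512x3 uint8, red, green, blue), "mtx" (3x3 intrinsics, pixels), "k1" (the pictures are not rectified: a ray, as slopes to the right and down, at radius r is drawn at 1 + k1 r^2 times it, then the intrinsics apply), "pose" (4x4, takes a point from camera to world coordinates). Camera axes: x right, y down, z forward; pixel columns grow to the right and rows downward; lengths in m; the calibration is good to about 2 mm. A picture is of the moment at which its call begins. There is no depth.
- hand_in(): hands the job in; it is judged then, once.
The state is a dict: "time_s": time; "joint_positions": joint angles; "qvel": joint speeds; "tau": joint torques, N m; "position": TCP position; "tcp_rot": TCP orientation; "force": force on the tool from outside, world axes, zero at the start; "moment": the same for the moment, N m; "opening": opening from 0.0 (shut) to 1.0 (fully open); "grasp_force": force on a finger pad.
Only numpy, scipy, OpenCV 4.12 (cv2) and the standard library are available. Lean on these libraries where they do the work, as an engineer would, in place of code of your own. Each camera call takes 0.05 s, during which the arm holds its last target. There are 200 camera calls.

## Working session

There is one attempt and no reset: what is moved stays moved. The work goes in short steps, Python scripts to look and compute and a tool call to move; the robot and the scene stay as the last step left them, time stands still between calls to the robot, and variables do not carry over. Pictures are saved under pics/ and viewed, at most 14 in all, crops included, and the job is handed in when it is done.

Besides the shell and the picture viewer there is one more tool, called by a JSON object that holds its "op" and its "data". step_arm: Moves the arm, as the interface text tells. Scaled input: -1 to 1 covers 0.25 m each way for a shift and 180 degrees each way for a turn. Its arguments: {"type":"object","properties":{"targets":{"type":"array","items":{"type":"array","items":{"type":"number"}}}},"required":["targets"]}

```bash
mkdir -p pics; ls
python3 - <<'E'
from rig import *
import cv2
for n in("scene","side"):
    c=capture(n); cv2.imwrite(f"pics/{n}0.png",c["color"][:,:,::-1]); print(n,c["mtx"].tolist(),c["k1"],c["pose"].round(4).tolist())
s=read_state(); print(s["time_s"],s["position"],s["tcp_rot"],s["opening"])
E
```

```text
pics
scene [[499.73354303787016, 0.0, 257.4790300078177], [0.0, 499.73354303787016, 187.15182907990436], [0.0, 0.0, 1.0]] -0.091894640344676 [[0.7909, 0.5125, -0.3343, 0.9203], [0.6117, -0.6752, 0.4123, -0.4608], [-0.0144, -0.5306, -0.8475, 0.9878], [0.0, 0.0, 0.0, 1.0]]
side [[386.8436354011716, 0.0, 255.87757559338013], [0.0, 386.8436354011716, 189.92794297772826], [0.0, 0.0, 1.0]] -0.06374797633969505 [[0.7302, -0.5108, 0.4538, 0.1038], [-0.683, -0.5282, 0.5044, -0.4577], [-0.0179, -0.6783, -0.7346, 0.7573], [0.0, 0.0, 0.0, 1.0]]
0.1 [0.27752942 0.55930298 0.22966269] [[-8.95671091e-01  4.44715575e-01 -1.16335920e-03]
 [ 4.44716959e-01  8.95669809e-01 -1.55578095e-03]
 [ 3.50105696e-04 -1.91083359e-03 -9.99998113e-01]] 0.9999413399553716
```

View pics/scene0.png

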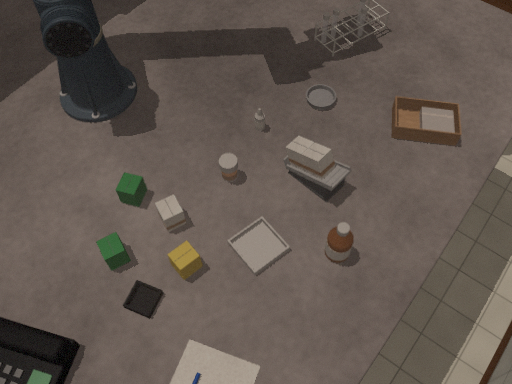

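View pics/side0.png

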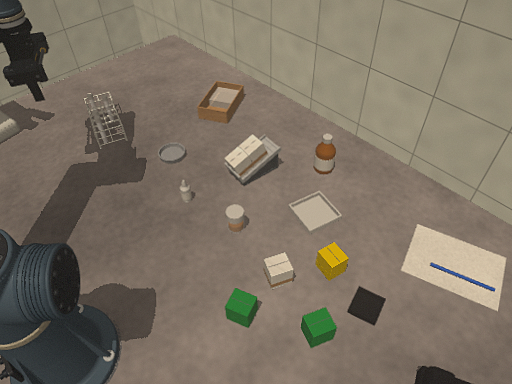

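The scene view shows: lane (~315,165), tray (259,245), dish (321,97), dropper (260,122), jar (229,165), new kit (171,211), holder (143,299), yellow and green look-alikes, and the brown bottle (340,243). I'll enlarge the pictures to pick points.

Run:
```python
import cv2
a=cv2.imread("pics/scene0.png")[75:275,110:376]; b=cv2.imread("pics/side0.png")[130:330,140:406]
def g(im,x0,y0,n):
    o=cv2.resize(im,None,fx=3,fy=3,interpolation=cv2.INTER_CUBIC)
    for x in range((-x0)%20,im.shape[1],20): cv2.line(o,(3*x,0),(3*x,6),(0,0,255),1); cv2.putText(o,str(x+x0),(3*x-10,18),0,.38,(0,0,255),1)
    for y in range((-y0)%20,im.shape[0],20): cv2.line(o,(0,3*y),(6,3*y),(0,0,255),1); cv2.putText(o,str(y+y0),(8,3*y+4),0,.38,(0,0,255),1)
    cv2.imwrite(n,o)
g(a,110,75,"pics/s1.png"); g(b,140,130,"pics/d1.png")
```

```text
(no output)
```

View pics/s1.png

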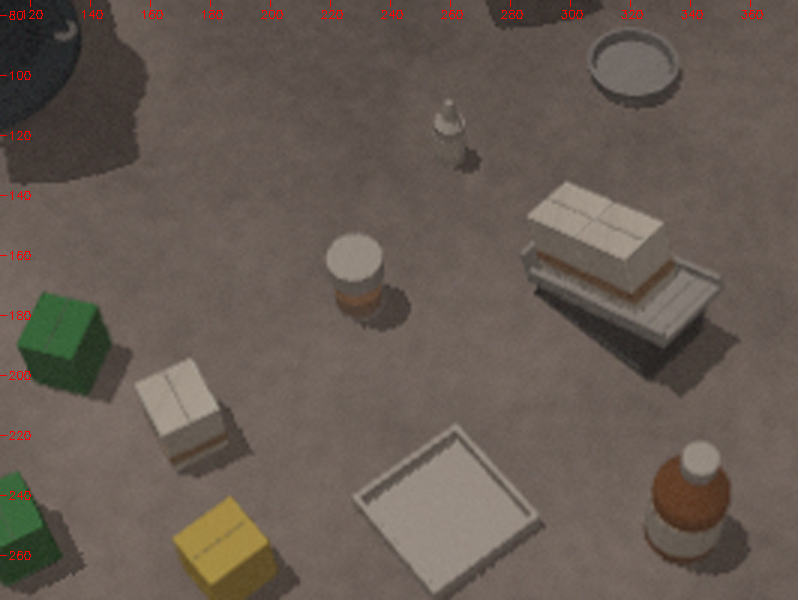

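View pics/d1.png

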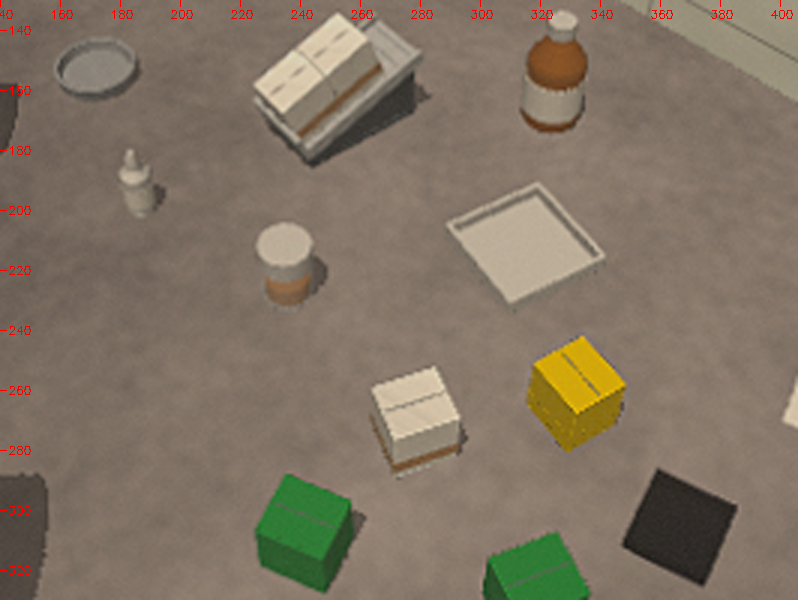

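```bash
cat > h.py <<'E'
import numpy as np, cv2
from scipy.optimize import least_squares
def proj(c,P):
    P=np.atleast_2d(P); T=np.linalg.inv(c["pose"]); p=P@T[:3,:3].T+T[:3,3]; s=p[:,:2]/p[:,2:]
    s=s*(1+c["k1"]*(s**2).sum(1,keepdims=True)); return s@c["mtx"][:2,:2].T+c["mtx"][:2,2]
def ray(c,uv,z):
    f=lambda q: (proj(c,[q[0],q[1],z])-uv).ravel()
    return least_squares(f,[.5,.1]).x
def world(q,L):
    L=np.atleast_2d(L); a=q[2]; R=np.array([[np.cos(a),-np.sin(a),0],[np.sin(a),np.cos(a),0],[0,0,1]])
    return L@R.T+[q[0],q[1],0]
def fit(obs,q0):  # obs: list of (cam,localpts,uv)
    f=lambda q: np.concatenate([(proj(c,world(q,L))-np.array(u)).ravel() for c,L,u in obs])
    r=least_squares(f,q0,loss="soft_l1"); return r.x, np.sqrt((f(r.x)**2).mean())
def deck(s,y,n):
    a=np.radians(20); return [s*np.cos(a)-n*np.sin(a), y, .045+s*np.sin(a)+n*np.cos(a)]
E
cat > m.py <<'E'
from rig import *; from h import *
A=capture("scene");B=capture("side")
def show(n,r): print(n,r[0][:2].round(4),round(np.degrees(r[0][2]),1),"rms",r[1].round(2))
def box(n,w,d,z,ua,ub):
    L=np.array([[-w,-d,z],[w,-d,z],[w,d,z],[-w,d,z]])/1; best=None
    p=np.mean([ray(A,np.mean(ua,0),z),ray(B,np.mean(ub,0),z)],0); print(n,ray(A,np.mean(ua,0),z).round(4),ray(B,np.mean(ub,0),z).round(4))
    # match corner order by trying cyclic shifts in both cameras
    for k in range(4):
      for s in(1,-1):
        o=np.array(ua)[::s];v=np.array(ub)[::s]
        for k2 in range(4):
          for y0 in(0,):
            r=fit([(A,L,np.roll(o,k,0)),(B,L,np.roll(v,k2,0))],[*p,np.radians(10)+k*np.pi/2*0])
            if best is None or r[1]<best[1]-.02: best=r
    show(n,best)
box("new",.025,.023,.056,[(155.7,202.7),(173.7,194.7),(184,210),(165,219.3)],[(264,258),(284.7,252.3),(293.3,266.7),(272.7,274.7)])
box("tray",.048,.048,.016,[(229,241),(262.3,217.3),(290.3,248.3),(255,273)],[(289,205),(319.3,191.7),(341.3,215.3),(310.7,231.3)])
box("holder",.03,.03,.016,[(136,281),(163,292),(150,318),(124,305)],[(359.3,286.3),(385.7,299.3),(374.7,325),(347.7,311.7)])
for n,z,a,b in[("jar",.06,(228.3,161),(235.3,212)),("dish",.016,(321.3,96.3),(172.3,152.3)),("dropper",.066,(259.7,109),(183.7,181)),("bottle",.115,(343.7,227),(327.3,137))]:
    print(n,ray(A,a,z).round(4),ray(B,b,z).round(4))
L=[deck(-.07,.023,.056),deck(-.07,-.023,.056),deck(.03,-.023,.056),deck(.03,.023,.056)]
show("lane",fit([(A,L,[(298.7,135.7),(286,146.7),(319,162.3),(331.3,149)]),(B,L,[(225,159.3),(239.3,174.7),(267.3,151),(252.7,134.3)])],[.5,.2,0.1]))
E
python3 m.py
```

```text
new [ 0.432  -0.1616] [ 0.4288 -0.1621]
new [ 0.4306 -0.1611] -20.9 rms 0.87
tray [ 0.6291 -0.1013] [ 0.6192 -0.1022]
tray [ 0.6257 -0.1   ] 75.9 rms 1.24
holder [ 0.5161 -0.3413] [ 0.5049 -0.3427]
holder [ 0.5106 -0.3411] 15.1 rms 1.88
jar [0.4588 0.0059] [0.4521 0.0034]
dish [0.4987 0.3323] [0.4891 0.3279]
dropper [0.4245 0.1673] [0.4217 0.1649]
bottle [ 0.7674 -0.0068] [ 0.7605 -0.009 ]
lane [0.631  0.1201] -4.6 rms 3.3
```

Run:
```python
from rig import *
import numpy as np
c=capture("wrist"); s=read_state(); print(c["mtx"][0],c["mtx"][1],c["k1"]); R=s["tcp_rot"]
T=c["pose"]; print((R.T@(T[:3,3]-s["position"])).round(4)); print((R.T@T[:3,:3]).round(3))
```

```text
[344.72366937   0.         258.0752871 ] [  0.         344.72366937 193.06290181] -0.05195982353452931
[ 0.0693 -0.0007 -0.1541]
[[ 0.    -0.967 -0.255]
 [ 1.     0.    -0.001]
 [ 0.001 -0.255  0.967]]
```

{"op": "step_arm", "data": {"targets": [[1, 0.4, -0.4, 0.1, 0.12], [1, 0.7, -0.7, 0.1, 0.12], [1, 1, -1, 0.1, 0.12], [1, 1, -1, 0.1, 0.12], [1, 1, -1, 0.1, 0.12], [1, 1, -1, 0.1, 0.12], [1, 1, -1, 0.1, 0.12], [1, 1, -1, 0.1, 0.12], [1, 1, -1, 0.1, 0.12], [1, 1, -1, 0.1, 0.12]]}}

```text
time_s: 1.25
position: [0.5268, 0.3103, 0.2552]
tcp_rot: [[-0.996, 0.084, -0.002], [0.084, 0.996, 0.0], [0.002, 0.0, -1.0]]
force: [-1.2, -0.3, -0.8]
opening: 1.001
grasp_force: 0.0
```

{"op": "step_arm", "data": {"targets": [[1, 0.1, -0.2, 0, 0], [1, 0.1, -0.4, 0, 0], [1, 0.1, -0.68, 0, 0], [1, 0.1, -0.68, 0, 0], [1, 0.1, -0.68, 0, 0], [1, 0.1, -0.68, 0, 0]]}}

```text
time_s: 1.85
position: [0.552, 0.1413, 0.2556]
tcp_rot: [[-0.997, 0.083, -0.0], [0.083, 0.997, 0.001], [0.001, 0.001, -1.0]]
force: [-0.2, 0.1, -0.5]
opening: 1.001
grasp_force: 0.0
```

```bash
cat > w.py <<'E'
import sys,pickle; from rig import *; from h import *
n=sys.argv[1]; c=capture("wrist"); s=read_state(); pickle.dump(c,open(f"pics/{n}.pkl","wb"))
im=cv2.resize(c["color"][:,:,::-1],(768,576),interpolation=cv2.INTER_CUBIC)
for x in range(0,512,40): cv2.putText(im,str(x),(int(1.5*x),10),0,.35,(0,0,255),1); cv2.line(im,(int(1.5*x),12),(int(1.5*x),16),(0,0,255),1)
for y in range(0,384,40): cv2.putText(im,str(y),(0,int(1.5*y)+4),0,.35,(0,0,255),1)
cv2.imwrite(f"pics/{n}.png",im); print(s["time_s"],s["position"].round(4),np.degrees(np.arctan2(s["tcp_rot"][1,0],s["tcp_rot"][0,0])).round(2),s["opening"],s["force"].round(1))
E
python3 w.py w1
```

```text
1.9 [0.5521 0.1417 0.2556] 175.31 1.0014312584621219 [-0.4  0.1 -0.7]
```

View pics/w1.png

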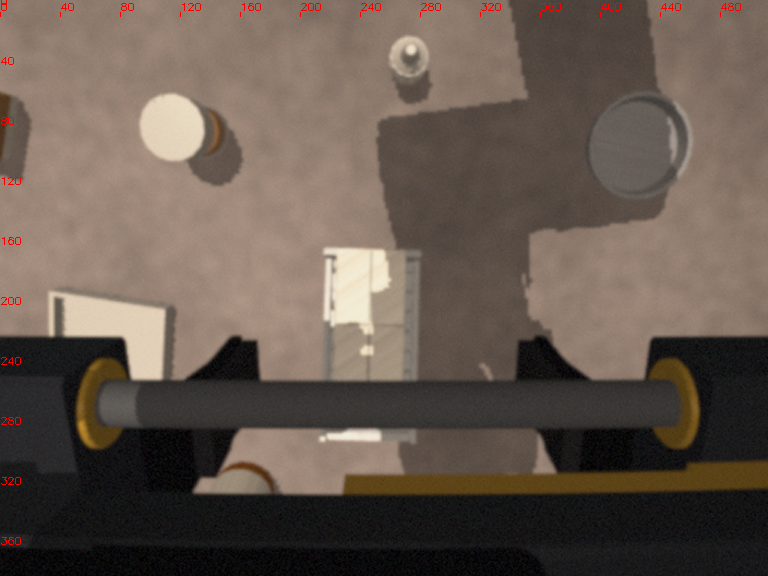

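The wrist view shows the two kits in the lane (seam (247,217), front (247,168)), jar cap (115,85), dropper (274,33) and dish (427,97).

Run:
```python
import pickle; from h import *
c=pickle.load(open("pics/w1.pkl","rb"))
f=lambda x,y:np.array([x/1.5,y/1.5])
print("jar",ray(c,f(172,127),.06).round(4)); print("dish",ray(c,f(640,145),.016).round(4)); print("drop",ray(c,f(411,49),.068).round(4))
P=[(deck(-.02,0,.056),f(371,325)),(deck(-.07,0,.056),f(371,251)),(deck(-.02,-.023,.056),f(330,325)),(deck(-.02,.023,.056),f(406,325)),(deck(.065,-.0333,.008),f(322,440)),(deck(.065,.0333,.008),f(417,440))]
L=np.array([p for p,_ in P]);u=np.array([q for _,q in P])
r=fit([(c,L[:4],u[:4])],[.63,.12,-.08]); print(r, np.degrees(r[0][2])); print((proj(c,world(r[0],L))-u).round(1).tolist())
r=fit([(c,L,u)],[.63,.12,-.08]); print(r, np.degrees(r[0][2])); print((proj(c,world(r[0],L))-u).round(1).tolist())
A=pickle.load(open("pics/w1.pkl","rb"))
for s in (-.07,-.02,.03): print(s,[proj(c,world(r[0],deck(s,0,.056))).round(1).tolist()])
```

```text
jar [0.4532 0.0075]
dish [0.4906 0.335 ]
drop [0.4211 0.1663]
(array([ 0.62736522,  0.12304353, -0.08955776]), np.float64(1.2233320549715212)) -5.1312818774683375
[[-0.6, 0.3], [-0.1, -1.1], [3.2, 0.1], [-0.3, 0.4], [2.4, 1.9], [-0.2, 2.3]]
(array([ 0.62683359,  0.12265479, -0.09615645]), np.float64(1.364227694441762)) -5.5093586949773234
[[-0.8, -0.2], [0.0, -1.6], [3.0, -0.5], [-0.5, 0.1], [1.6, 1.3], [-1.0, 2.1]]
-0.07 [[[247.3, 165.7]]]
-0.02 [[[246.6, 216.4]]]
0.03 [[[245.8, 268.4]]]
```

{"op": "step_arm", "data": {"targets": [[1, 0.088, -0.058, -0.1, 0], [1, 0.088, -0.058, -0.25, 0], [1, 0.088, -0.058, -0.4, 0], [1, 0.088, -0.058, -0.55, 0], [1, 0.088, -0.058, -0.7, 0], [1, 0.088, -0.058, -0.76, 0], [1, 0.088, -0.058, -0.8, 0], [1, 0.088, -0.058, -0.805, 0], [1, 0.088, -0.058, -0.805, 0]]}}

```text
time_s: 2.8
position: [0.5754, 0.1264, 0.0548]
tcp_rot: [[-0.997, 0.082, 0.001], [0.082, 0.997, 0.0], [-0.001, 0.0, -1.0]]
force: [-0.4, 0.0, 1.1]
opening: 1.0
grasp_force: 0.0
```

```bash
python3 w.py w2
python3 - <<'E'
from rig import *; import cv2
c=capture("side")["color"][90:240,180:380,::-1]; cv2.imwrite("pics/d2.png",cv2.resize(c,None,fx=4,fy=4,interpolation=cv2.INTER_CUBIC))
E
```

```text
2.85 [0.5757 0.1261 0.0553] 175.26 0.9988180220352606 [-0.9 -0.3  0.4]
```

View pics/d2.png

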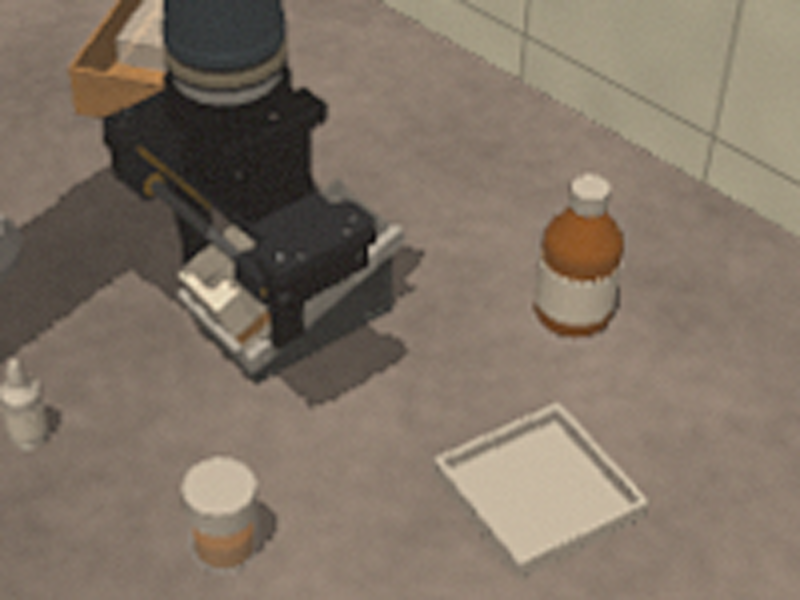

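Fingers straddle the front kit; closing.

{"op": "step_arm", "data": {"targets": [[0.2, 0, 0, 0, 0], [0, 0, 0, 0, 0], [-1, 0, 0, 0, 0], [-1, 0, 0, 0, 0], [-1, 0, 0, 0, 0], [-1, 0, 0, 0, 0], [-1, 0, 0, 0, 0], [-1, 0, 0, 0, 0]]}}

```text
time_s: 3.7
position: [0.5749, 0.1253, 0.0543]
tcp_rot: [[-0.996, 0.084, 0.0], [0.084, 0.996, 0.0], [-0.0, 0.0, -1.0]]
force: [-0.2, 0.4, 0.7]
opening: 0.526
grasp_force: 29.8
```

{"op": "step_arm", "data": {"targets": [[-1, -0.011, 0.001, 0.03, 0], [-1, -0.022, 0.002, 0.06, 0], [-1, -0.044, 0.004, 0.12, 0], [-1, -0.066, 0.006, 0.18, 0], [-1, -0.088, 0.008, 0.24, 0], [-1, -0.11, 0.01, 0.3, 0], [-1, -0.13, 0.01, 0.38, 0], [-1, -0.13, 0.01, 0.5, 0], [-1, -0.13, 0.01, 0.5, 0], [-1, -0.13, 0.01, 0.5, 0]]}}

```text
time_s: 4.7
position: [0.5424, 0.1279, 0.1806]
tcp_rot: [[-0.997, 0.084, 0.002], [0.084, 0.997, 0.0], [-0.002, 0.0, -1.0]]
force: [-0.7, -0.3, -0.7]
opening: 0.526
grasp_force: 29.8
```

Run:
```python
from rig import *; import cv2
c=capture("side")["color"][90:240,180:380,::-1]; cv2.imwrite("pics/d3.png",cv2.resize(c,None,fx=4,fy=4,interpolation=cv2.INTER_CUBIC))
s=read_state();print(s["position"],s["opening"],s["force"])
```

```text
[0.54174052 0.12779987 0.17952813] 0.5317340271488712 [-0.139675    0.84158469 -0.73109251]
```

View pics/d3.png

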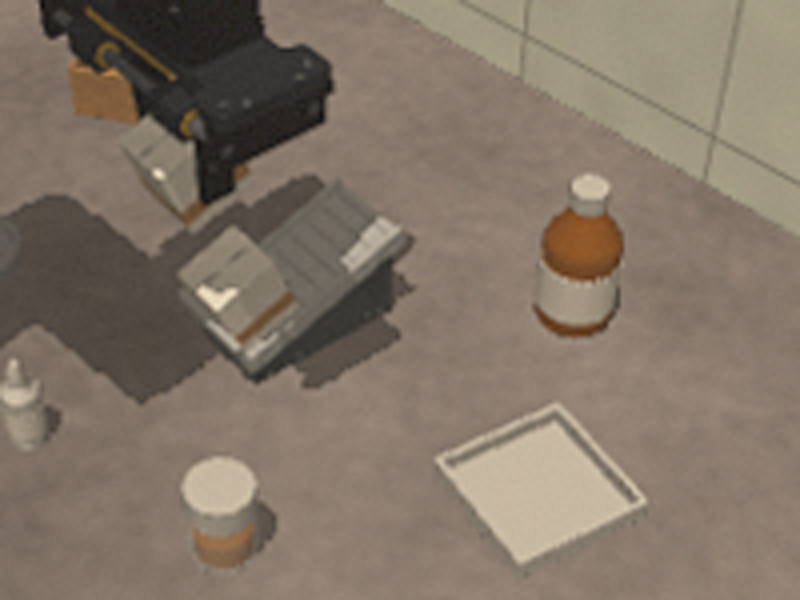

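Oldest held; next kit slid to the stop. Over to the tray.

{"op": "step_arm", "data": {"targets": [[-1, 0.05, -0.15, 0, -0.02], [-1, 0.1, -0.32, 0, -0.04], [-1, 0.15, -0.5, 0, -0.05], [-1, 0.2, -0.68, 0, -0.05], [-1, 0.25, -0.82, 0, -0.05], [-1, 0.27, -0.9, 0, -0.05], [-1, 0.27, -0.9, -0.15, -0.05], [-1, 0.27, -0.9, -0.3, -0.05], [-1, 0.27, -0.9, -0.42, -0.05], [-1, 0.27, -0.9, -0.5, -0.05], [-1, 0.27, -0.9, -0.53, -0.05], [-1, 0.27, -0.9, -0.55, -0.05], [-1, 0.27, -0.9, -0.56, -0.05], [-1, 0.27, -0.9, -0.565, -0.05], [-1, 0.27, -0.9, -0.565, -0.05]]}}

```text
time_s: 6.25
position: [0.6104, -0.0973, 0.0389]
tcp_rot: [[-0.971, 0.238, 0.002], [0.238, 0.971, -0.001], [-0.002, -0.0, -1.0]]
force: [-0.0, 0.2, -0.5]
opening: 0.529
grasp_force: 29.8
```

{"op": "step_arm", "data": {"targets": [[-1, 0, 0, -0.006, 0], [-1, 0, 0, -0.012, 0], [-1, 0, 0, -0.012, 0]]}}

```text
time_s: 6.55
position: [0.6109, -0.0975, 0.0367]
tcp_rot: [[-0.971, 0.239, 0.003], [0.239, 0.971, -0.001], [-0.003, 0.0, -1.0]]
force: [-0.1, 1.2, 6.3]
opening: 0.521
grasp_force: 30.0
```

{"op": "step_arm", "data": {"targets": [[0.1, 0, 0, 0, 0], [0.15, 0, 0, 0, 0], [0.3, 0, 0, 0, 0], [0.4, 0, 0, 0, 0], [0.5, 0, 0, 0, 0], [0.5, 0, 0, 0, 0], [0.5, 0, 0, 0, 0], [0.5, 0, 0, 0.15, 0], [0.5, 0, 0, 0.3, 0], [0.5, 0, 0, 0.5, 0], [0.5, 0, 0, 0.7, 0], [0.5, 0, 0, 0.85, 0], [0.5, 0, 0, 0.85, 0]]}}

```text
time_s: 7.85
position: [0.6135, -0.0983, 0.2546]
tcp_rot: [[-0.971, 0.238, 0.013], [0.238, 0.971, -0.005], [-0.014, -0.001, -1.0]]
force: [0.4, 0.1, 0.1]
opening: 0.752
grasp_force: 0.0
```

{"op": "step_arm", "data": {"targets": [[0.5, -0.2, -0.1, 0, 0], [0.5, -0.4, -0.2, 0, 0], [0.5, -0.4, -0.2, 0, 0], [0.5, -0.4, -0.2, 0, 0]]}}

```text
time_s: 8.25
position: [0.5081, -0.1475, 0.247]
tcp_rot: [[-0.97, 0.241, -0.002], [0.241, 0.97, 0.001], [0.002, 0.001, -1.0]]
force: [0.5, -0.3, -0.6]
opening: 0.749
grasp_force: 0.0
```

```bash
python3 w.py w3
```

```text
8.3 [ 0.5099 -0.1474  0.2473] 166.1 0.7491660907491151 [ 0.2 -0.2  1.1]
```

View pics/w3.png

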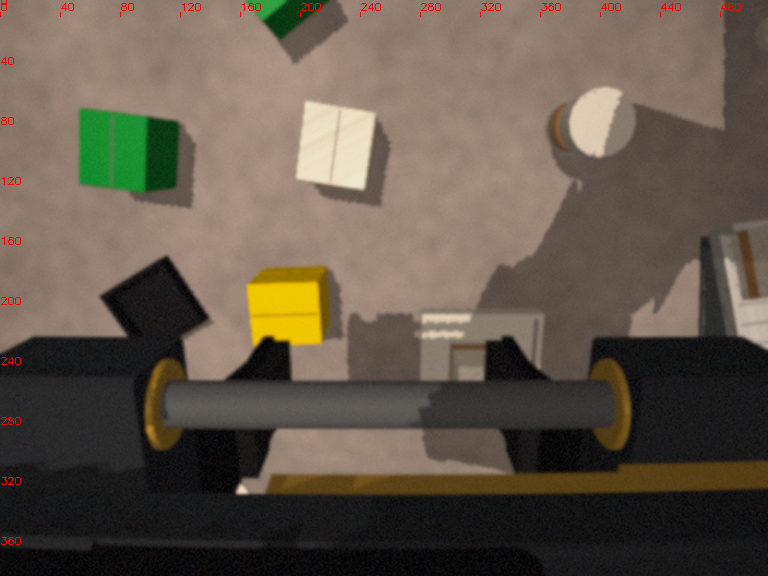

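The new kit's top is at (203,67)-(251,76)-(243,127)-(198,119), with the seam along its x axis; a kit is visible in the tray at (310,240). Check the tray and compute the new kit's pose.

Run:
```python
import pickle; from h import *; from rig import *
c=pickle.load(open("pics/w3.pkl","rb")); g=lambda *p:np.array(p)/1.5
z=.056;L=np.array([[-.025,.023,z],[-.025,-.023,z],[.025,-.023,z],[.025,.023,z]])
u=g((376,114),(305,101),(297,178),(364,190))
r=fit([(c,L,u)],[.43,-.16,-.36]);print(r,np.degrees(r[0][2]))
u2=g((166,256),(211,322),(100,295));print("holder corners",[ray(c,x,.016).round(4).tolist() for x in u2])
print("jar",ray(c,g(602,122),.06).round(4))
A=capture("scene")["color"][190:340,110:360,::-1];B=capture("side")["color"][130:280,220:380,::-1]
cv2.imwrite("pics/d4.png",np.hstack([cv2.resize(A,None,fx=2,fy=2,interpolation=2),cv2.resize(B,(320,300),interpolation=2)])[:, :800])
```

```text
(array([ 0.42777213, -0.16278415, -0.40956739]), np.float64(0.6788182100582811)) -23.466482602963552
holder corners [[0.4724, -0.3136], [0.5311, -0.297], [0.4888, -0.3758]]
jar [0.4535 0.0065]
```

View pics/d4.png

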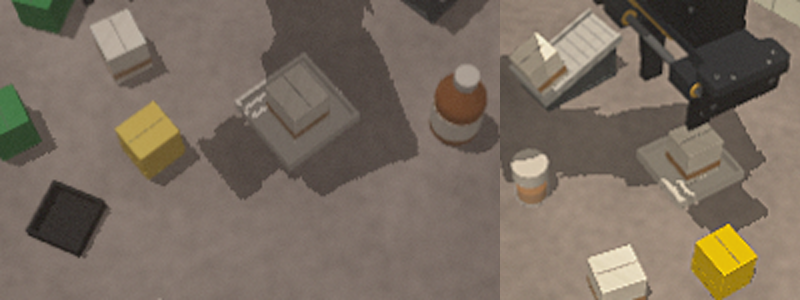

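{"op": "step_arm", "data": {"targets": [[0.7, -0.15, -0.03, 0, -0.03], [0.7, -0.3, -0.06, 0, -0.047], [0.7, -0.33, -0.061, -0.1, -0.047], [0.7, -0.33, -0.061, -0.25, -0.047], [0.7, -0.33, -0.061, -0.4, -0.047], [0.7, -0.33, -0.061, -0.55, -0.047], [0.7, -0.33, -0.061, -0.7, -0.047], [0.7, -0.33, -0.061, -0.8, -0.047], [0.7, -0.33, -0.061, -0.85, -0.047], [0.7, -0.33, -0.061, -0.86, -0.047], [-1, -0.33, -0.061, -0.86, -0.047], [-1, -0.33, -0.061, -0.86, -0.047], [-1, -0.33, -0.061, -0.86, -0.047], [-1, -0.33, -0.061, -0.86, -0.047], [-1, -0.33, -0.061, -0.86, -0.047], [-1, -0.33, -0.061, -0.86, -0.047], [-1, -0.33, -0.061, -0.86, -0.047], [-1, -0.33, -0.061, -0.86, -0.047]]}}

```text
time_s: 10.2
position: [0.4278, -0.1627, 0.0332]
tcp_rot: [[-0.925, 0.379, 0.001], [0.379, 0.925, -0.001], [-0.002, -0.0, -1.0]]
force: [-0.2, 1.1, 5.8]
opening: 0.525
grasp_force: 30.0
```

{"op": "step_arm", "data": {"targets": [[-1, 0, 0, 0.1, 0], [-1, 0, 0, 0.25, 0], [-1, 0, 0, 0.42, 0], [-1, 0, 0, 0.6, 0], [-1, 0.05, 0.06, 0.68, 0.02], [-1, 0.15, 0.18, 0.68, 0.04], [-1, 0.27, 0.32, 0.68, 0.06], [-1, 0.39, 0.46, 0.68, 0.08], [-1, 0.51, 0.6, 0.68, 0.096], [-1, 0.63, 0.74, 0.68, 0.096], [-1, 0.75, 0.86, 0.68, 0.096], [-1, 0.84, 0.95, 0.68, 0.096], [-1, 0.866, 0.99, 0.68, 0.096], [-1, 0.866, 0.99, 0.68, 0.096]]}}

```text
time_s: 11.6
position: [0.6436, 0.0862, 0.2018]
tcp_rot: [[-0.996, 0.085, -0.001], [0.085, 0.996, -0.0], [0.001, -0.0, -1.0]]
force: [-0.1, -0.9, -0.3]
opening: 0.528
grasp_force: 30.0
```

{"op": "step_arm", "data": {"targets": [[-1, 0, 0.08, 0, 0], [-1, 0, 0.146, 0, 0], [-1, 0, 0.146, 0, 0], [-1, 0, 0.146, 0, 0]]}}

```text
time_s: 12.0
position: [0.6432, 0.1209, 0.2026]
tcp_rot: [[-0.996, 0.086, -0.001], [0.086, 0.996, -0.001], [0.001, -0.001, -1.0]]
force: [-0.7, -0.4, 0.1]
opening: 0.523
grasp_force: 30.0
```

```bash
python3 w.py w4
```

```text
12.05 [0.6434 0.1207 0.2026] 175.0 0.5249621190363304 [ 0.2 -0.3 -0.5]
```

View pics/w4.png

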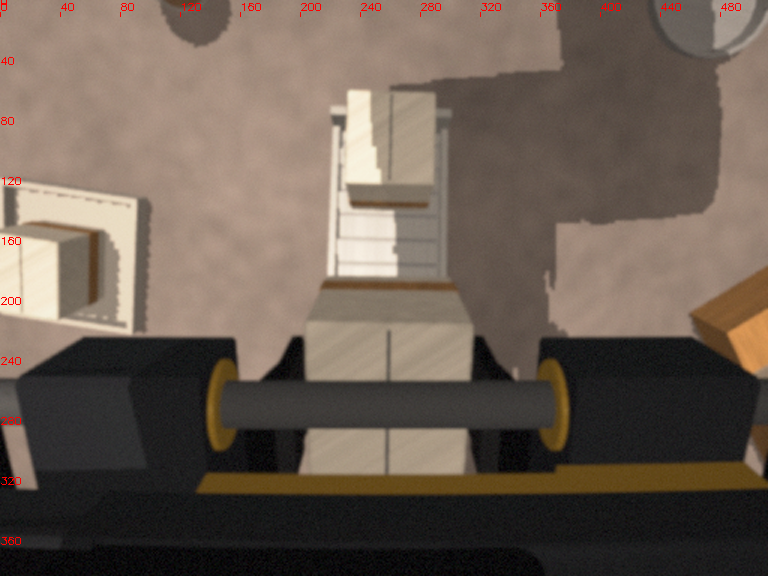

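Run:
```python
import pickle; from h import *
c=pickle.load(open("pics/w4.pkl","rb")); q=[.627,.1227,np.radians(-5)]
for p in[(-.07,0,.056),(-.02,0,.056),(-.02,-.023,0),(-.02,.023,0)]: print(p,(proj(c,world(q,deck(*p)))*1.5).round())
print(ray(c,np.array([388,290])/1.5,.1696),ray(c,np.array([388,321])/1.5,.2256))
```

```text
(-0.07, 0, 0.056) [[390.  91.]]
(-0.02, 0, 0.056) [[390. 185.]]
(-0.02, -0.023, 0) [[352. 211.]]
(-0.02, 0.023, 0) [[427. 211.]]
[0.62326606 0.12222296] [0.61703786 0.12274979]
```

{"op": "step_arm", "data": {"targets": [[-1, 0, 0, -0.1, 0], [-1, 0, 0, -0.2, 0], [-1, 0, 0, -0.3, 0], [-1, 0, 0, -0.37, 0], [-1, 0, 0, -0.4, 0], [-1, 0, 0, -0.415, 0], [-1, 0, 0, -0.425, 0], [-1, 0, 0, -0.425, 0]]}}

```text
time_s: 12.85
position: [0.6444, 0.1214, 0.097]
tcp_rot: [[-0.996, 0.087, 0.001], [0.087, 0.996, -0.0], [-0.001, 0.0, -1.0]]
force: [-0.8, -0.3, 0.4]
opening: 0.528
grasp_force: 30.0
```

{"op": "step_arm", "data": {"targets": [[-1, 0, 0, -0.006, 0], [-1, 0, 0, -0.012, 0], [-1, 0, 0, -0.012, 0]]}}

```text
time_s: 13.15
position: [0.6439, 0.1216, 0.0935]
tcp_rot: [[-0.996, 0.087, 0.0], [0.087, 0.996, -0.0], [-0.0, 0.0, -1.0]]
force: [0.1, -1.0, 1.3]
opening: 0.526
grasp_force: 30.0
```

{"op": "step_arm", "data": {"targets": [[-1, 0, 0, -0.006, 0], [-1, 0, 0, -0.012, 0], [-1, 0, 0, -0.012, 0]]}}

```text
time_s: 13.45
position: [0.6437, 0.1216, 0.0926]
tcp_rot: [[-0.996, 0.087, 0.0], [0.087, 0.996, -0.0], [-0.0, -0.0, -1.0]]
force: [-3.4, 0.6, 11.3]
opening: 0.529
grasp_force: 30.0
```

{"op": "step_arm", "data": {"targets": [[0.09, 0, 0, 0, 0], [0.12, 0, 0, 0, 0], [0.2, 0, 0, 0, 0], [0.4, 0, 0, 0, 0], [0.5, 0, 0, 0, 0], [0.5, 0, 0, 0, 0], [0.5, 0, 0, 0, 0], [0.5, 0, 0, 0.12, 0], [0.5, 0, 0, 0.3, 0], [0.5, 0, 0, 0.45, 0], [0.5, 0, 0, 0.6, 0], [0.5, -0.1, 0, 0.6, 0], [0.5, -0.25, 0, 0.6, 0], [0.5, -0.4, 0, 0.6, 0], [0.5, -0.4, 0, 0.6, 0], [0.5, -0.4, 0, 0.6, 0]]}}

```text
time_s: 15.05
position: [0.5437, 0.1216, 0.2408]
tcp_rot: [[-0.996, 0.087, 0.001], [0.087, 0.996, -0.0], [-0.001, 0.0, -1.0]]
force: [0.4, -0.3, 0.5]
opening: 0.751
grasp_force: 0.0
```

```bash
python3 w.py w5
python3 - <<'E'
import cv2; from rig import *; import numpy as np
a=cv2.imread("pics/w5.png"); B=capture("side")["color"][90:240,200:350,::-1]
cv2.imwrite("pics/w5b.png",np.hstack([a[:340,180:520],cv2.resize(B,(340,340),interpolation=2)]))
E
```

```text
15.1 [0.545  0.1216 0.2409] 175.02 0.7545023713034116 [ 0.1 -0.7  0.3]
```

View pics/w5b.png

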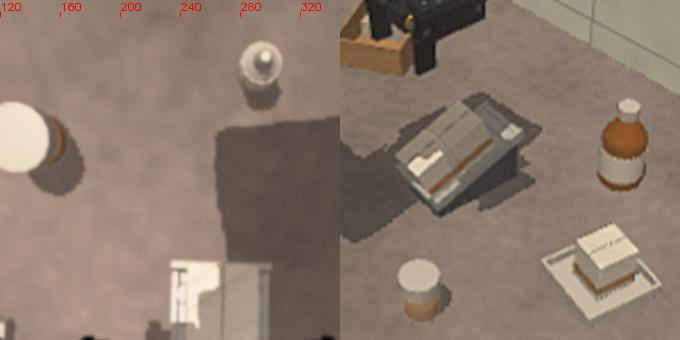

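Both kits lie in the lane, touching; the oldest stands in the tray. Jar next.

{"op": "step_arm", "data": {"targets": [[0.7, -0.12, -0.15, 0, 0], [0.7, -0.24, -0.3, 0, 0], [0.7, -0.367, -0.458, 0, 0], [0.7, -0.367, -0.458, -0.1, 0], [0.7, -0.367, -0.458, -0.25, 0], [0.7, -0.367, -0.458, -0.4, 0], [0.7, -0.367, -0.458, -0.55, 0], [0.7, -0.367, -0.458, -0.7, 0], [0.7, -0.367, -0.458, -0.77, 0], [0.7, -0.367, -0.458, -0.785, 0], [-1, -0.367, -0.458, -0.785, 0], [-1, -0.367, -0.458, -0.785, 0], [-1, -0.367, -0.458, -0.785, 0], [-1, -0.367, -0.458, -0.785, 0], [-1, -0.367, -0.458, -0.785, 0], [-1, -0.367, -0.458, -0.785, 0], [-1, -0.367, -0.458, -0.785, 0]]}}

```text
time_s: 16.85
position: [0.4527, 0.007, 0.0448]
tcp_rot: [[-0.996, 0.087, 0.002], [0.087, 0.996, -0.0], [-0.002, -0.0, -1.0]]
force: [0.3, 1.5, 6.7]
opening: 0.5
grasp_force: 30.0
```

{"op": "step_arm", "data": {"targets": [[-1, 0, 0, 0.1, 0], [-1, 0, 0, 0.25, 0], [-1, 0, 0, 0.4, 0], [-1, 0, 0, 0.5, 0], [-1, 0.01, 0.1, 0.5, 0], [-1, 0.03, 0.25, 0.5, 0], [-1, 0.05, 0.4, 0.5, 0], [-1, 0.08, 0.55, 0.5, 0], [-1, 0.1, 0.7, 0.5, 0], [-1, 0.13, 0.85, 0.5, 0], [-1, 0.153, 1, 0.5, 0], [-1, 0.153, 1, 0.5, 0]]}}

```text
time_s: 18.05
position: [0.4909, 0.2611, 0.169]
tcp_rot: [[-0.997, 0.082, 0.002], [0.082, 0.997, 0.002], [-0.002, 0.002, -1.0]]
force: [0.1, -1.0, -0.7]
opening: 0.495
grasp_force: 30.0
```

{"op": "step_arm", "data": {"targets": [[-1, 0, 0.15, 0, 0], [-1, 0, 0.25, 0, 0], [-1, 0, 0.304, 0, 0], [-1, 0, 0.304, -0.1, 0], [-1, 0, 0.304, -0.25, 0], [-1, 0, 0.304, -0.38, 0], [-1, 0, 0.304, -0.45, 0], [-1, 0, 0.304, -0.47, 0], [-1, 0, 0.304, -0.478, 0], [-1, 0, 0.304, -0.48, 0], [-1, 0, 0.304, -0.48, 0]]}}

```text
time_s: 19.15
position: [0.4913, 0.3333, 0.0502]
tcp_rot: [[-0.996, 0.087, 0.002], [0.087, 0.996, 0.001], [-0.002, 0.001, -1.0]]
force: [0.3, 1.0, -1.3]
opening: 0.494
grasp_force: 30.0
```

Run:
```python
import cv2; from rig import *; import numpy as np
A=capture("scene")["color"][50:130,270:370,::-1];B=capture("side")["color"][110:190,120:220,::-1]
cv2.imwrite("pics/j.png",np.hstack([cv2.resize(x,None,fx=4,fy=4,interpolation=2) for x in(A,B)])); s=read_state();print(s["position"],s["force"])
```

```text
[0.49108551 0.33332292 0.05014704] [-0.59668173  0.20026013 -1.91530597]
```

View pics/j.png

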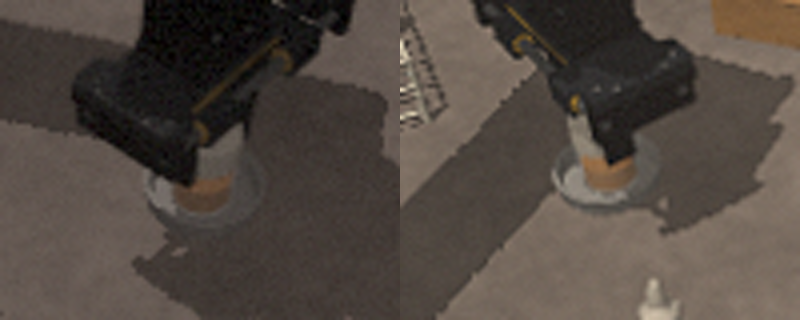

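{"op": "step_arm", "data": {"targets": [[-1, 0, 0, -0.005, 0], [-1, 0, 0, -0.005, 0], [0.05, 0, 0, -0.005, 0], [0.2, 0, 0, -0.005, 0], [0.5, 0, 0, -0.005, 0], [0.5, 0, 0, -0.005, 0], [0.5, 0, 0, -0.005, 0], [0.5, 0, 0, 0.12, 0], [0.5, 0, 0, 0.3, 0], [0.5, 0, 0, 0.5, 0], [0.5, 0, 0, 0.6, 0], [0.5, 0, 0, 0.6, 0], [0.5, 0, 0, 0.6, 0]]}}

```text
time_s: 20.55
position: [0.4902, 0.333, 0.1992]
tcp_rot: [[-0.996, 0.087, 0.0], [0.087, 0.996, 0.0], [-0.0, 0.0, -1.0]]
force: [-0.8, -0.1, -0.0]
opening: 0.752
grasp_force: 0.0
```

Run:
```python
import pickle; from h import *; from rig import *
c=pickle.load(open("pics/w5.pkl","rb")); print(ray(c,np.array([443,57])/1.5,.068), ray(c,np.array([440,65])/1.5,.044)); s=read_state(); print(s["position"])
```

```text
[0.42185485 0.16453776] [0.42264952 0.16508079]
[0.49017243 0.33295358 0.19922687]
```

{"op": "step_arm", "data": {"targets": [[0.5, -0.07, -0.17, 0, 0], [0.5, -0.14, -0.34, 0, 0], [0.5, -0.21, -0.51, 0, 0], [0.5, -0.272, -0.67, 0, 0], [0.5, -0.272, -0.67, 0, 0], [0.5, -0.272, -0.67, -0.12, 0], [0.5, -0.272, -0.67, -0.26, 0], [0.5, -0.272, -0.67, -0.4, 0], [0.5, -0.272, -0.67, -0.55, 0], [0.5, -0.272, -0.67, -0.65, 0], [0.5, -0.272, -0.67, -0.685, 0], [0.5, -0.272, -0.67, -0.693, 0], [-1, -0.272, -0.67, -0.693, 0], [-1, -0.272, -0.67, -0.693, 0], [-1, -0.272, -0.67, -0.693, 0], [-1, -0.272, -0.67, -0.693, 0], [-1, -0.272, -0.67, -0.693, 0], [-1, -0.272, -0.67, -0.693, 0], [-1, -0.272, -0.67, -0.693, 0], [-1, -0.272, -0.67, -0.693, 0]]}}

```text
time_s: 22.55
position: [0.4226, 0.1656, 0.0262]
tcp_rot: [[-0.996, 0.087, 0.001], [0.087, 0.996, 0.0], [-0.001, 0.0, -1.0]]
force: [0.1, 0.3, 5.8]
opening: 0.294
grasp_force: 30.0
```

{"op": "step_arm", "data": {"targets": [[-1, 0, 0, 0.1, 0], [-1, 0, 0, 0.25, 0], [-1, 0, 0, 0.4, 0], [-1, 0, 0, 0.55, 0], [-1, 0.04, -0.1, 0.65, 0], [-1, 0.08, -0.24, 0.65, 0], [-1, 0.12, -0.4, 0.65, 0], [-1, 0.16, -0.56, 0.65, 0], [-1, 0.2, -0.72, 0.65, 0], [-1, 0.24, -0.88, 0.65, 0], [-1, 0.3, -1, 0.65, 0]]}}

```text
time_s: 23.65
position: [0.4967, -0.0866, 0.1879]
tcp_rot: [[-0.996, 0.088, -0.002], [0.088, 0.996, 0.0], [0.002, 0.0, -1.0]]
force: [1.2, 0.8, -0.2]
opening: 0.292
grasp_force: 30.0
```

{"op": "step_arm", "data": {"targets": [[-1, 0.05, -0.16, 0, 0], [-1, 0.1, -0.32, 0, 0], [-1, 0.15, -0.48, 0, 0], [-1, 0.2, -0.64, 0, 0], [-1, 0.25, -0.8, 0, 0], [-1, 0.29, -0.94, 0, 0], [-1, 0.29, -1, 0, 0], [-1, 0.29, -1, 0, 0], [-1, 0.29, -1, 0, 0]]}}

```text
time_s: 24.55
position: [0.5688, -0.3328, 0.1875]
tcp_rot: [[-0.996, 0.087, -0.002], [0.087, 0.996, 0.003], [0.002, 0.003, -1.0]]
force: [-0.6, 0.3, 0.6]
opening: 0.29
grasp_force: 30.0
```

```bash
python3 w.py w6
```

```text
24.6 [ 0.569  -0.3322  0.1877] 175.06 0.2928848536816362 [ 0.6  0.1 -0. ]
```

View pics/w6.png

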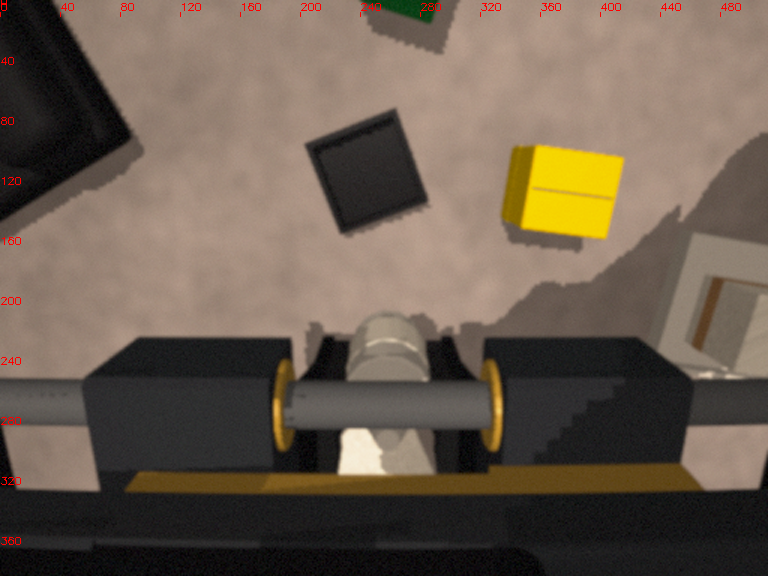

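Run:
```python
import pickle; from h import *
c=pickle.load(open("pics/w6.pkl","rb")); u=np.array([(306,145),(394,109),(428,203),(345,236)])/1.5
P=np.array([ray(c,x,.016) for x in u]); print(P.round(4),P.mean(0))
L=np.array([[-1,-1],[-1,1],[1,1],[1,-1]])*.03; L=np.c_[L,np.full(4,.016)]
print(fit([(c,L,u)],[.51,-.34,.3])); print("yellow",[ray(c,np.array(p)/1.5,z).round(3) for p,z in(((503,220),0),((534,145),.056),((520,236),.056))])
```

```text
[[ 0.4896 -0.3759]
 [ 0.4734 -0.3207]
 [ 0.5312 -0.3042]
 [ 0.5474 -0.3581]] [ 0.51039615 -0.33975643]
(array([ 0.51040444, -0.33992953,  0.27979014]), np.float64(1.2358571362935713))
yellow [array([ 0.548, -0.254]), array([ 0.501, -0.248]), array([ 0.55 , -0.257])]
```

{"op": "step_arm", "data": {"targets": [[-1, -0.1, -0.015, 0, 0], [-1, -0.234, -0.03, 0, 0], [-1, -0.234, -0.03, -0.1, 0], [-1, -0.234, -0.03, -0.25, 0], [-1, -0.234, -0.03, -0.4, 0], [-1, -0.234, -0.03, -0.52, 0], [-1, -0.234, -0.03, -0.58, 0], [-1, -0.234, -0.03, -0.61, 0], [-1, -0.234, -0.03, -0.625, 0], [-1, -0.234, -0.03, -0.63, 0], [-1, -0.234, -0.03, -0.63, 0]]}}

```text
time_s: 25.7
position: [0.5121, -0.3424, 0.032]
tcp_rot: [[-0.996, 0.087, 0.002], [0.087, 0.996, -0.002], [-0.002, -0.001, -1.0]]
force: [0.2, 0.2, -0.3]
opening: 0.291
grasp_force: 30.0
```

Lower the last millimetres, release, rise.

{"op": "step_arm", "data": {"targets": [[-1, -0.004, 0.006, -0.004, 0], [-1, -0.004, 0.006, -0.009, 0], [-1, -0.004, 0.006, -0.009, 0]]}}

```text
time_s: 26.0
position: [0.5107, -0.3407, 0.0302]
tcp_rot: [[-0.996, 0.087, 0.001], [0.087, 0.996, -0.001], [-0.001, -0.001, -1.0]]
force: [-1.0, 1.2, 6.8]
opening: 0.294
grasp_force: 30.0
```

{"op": "step_arm", "data": {"targets": [[-0.35, 0, 0, 0, 0], [-0.2, 0, 0, 0, 0], [0.1, 0, 0, 0, 0], [0.2, 0, 0, 0, 0], [0.2, 0, 0, 0, 0], [0.2, 0, 0, 0, 0], [0.2, 0, 0, 0.1, 0], [0.2, 0, 0, 0.25, 0], [0.2, 0, 0, 0.45, 0], [0.2, 0, 0, 0.65, 0], [0.2, 0, 0, 0.85, 0], [0.2, 0, 0, 1, 0], [0.2, 0, 0, 1, 0]]}}

```text
time_s: 27.3
position: [0.5131, -0.3429, 0.2856]
tcp_rot: [[-0.996, 0.087, 0.01], [0.087, 0.996, -0.01], [-0.011, -0.009, -1.0]]
force: [0.3, -0.4, 0.7]
opening: 0.6
grasp_force: 0.0
```

{"op": "step_arm", "data": {"targets": [[0.2, -0.1, -0.16, 0, 0], [0.2, -0.2, -0.32, 0, 0], [0.2, -0.3, -0.45, 0, 0], [0.2, -0.3, -0.45, 0, 0], [0.2, -0.3, -0.45, 0, 0], [0.2, -0.3, -0.45, 0, 0]]}}

```text
time_s: 27.9
position: [0.4355, -0.4517, 0.2777]
tcp_rot: [[-0.996, 0.086, -0.001], [0.086, 0.996, 0.002], [0.001, 0.002, -1.0]]
force: [-0.3, 0.7, -0.5]
opening: 0.601
grasp_force: 0.0
```

Run:
```python
import cv2; from rig import *; import numpy as np
A=capture("scene")["color"][70:330,100:370,::-1];B=capture("side")["color"][120:340,150:400,::-1]
B=cv2.resize(B,(400,352),interpolation=2); A=cv2.resize(A,(400,385),interpolation=2)
o=np.zeros((385,800,3),np.uint8); o[:,:400]=A; o[:352,400:]=B; cv2.imwrite("pics/fin.png",o); s=read_state();print(s["time_s"],s["position"],s["qvel"].round(2))
```

```text
28.0 [ 0.43606921 -0.45154562  0.2781427 ] [ 0.22 -0.25 -0.28 -0.08  0.05  0.01]
```

View pics/fin.png

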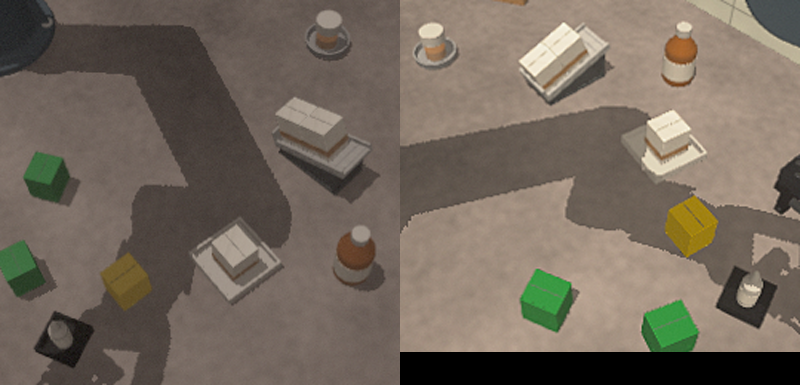

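The final view shows the jar upright in the dish, both kits in the lane, the oldest kit standing in the tray and the dropper upright in the holder. The brown bottle and the look-alikes are where they were.

```bash
python3 -c "
from rig import *
print(hand_in())"
```

```text
the job is handed in; nothing more can be done
None
```

The job is done and handed in at about 28 s: the oldest kit stands in the tray, the next kit slid to the front stop with the new kit loaded behind it, and the jar and dropper stand upright in the round dish and square holder. The brown bottle and look-alikes were not touched.

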